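Set out the quick-stain line in the staining tray

TASK

Set out the staining line in the steel tray: stand the three jars in a straight, evenly spaced row between the drain rack and the rinse dish, the green-capped jar next to the drain rack, the red-capped one in the middle and the blue-capped one next to the rinse dish. Stand the amber bottle in the tray directly behind the red jar (on the side away from the robot) and set the slide basket squarely on top of the drain rack, its handle running across the tray from front to back. Leave everything upright, do not drop or knock over anything, and leave the timer and the yellow-capped specimen pot where they are.

Things in the scene. Friction and masses are not known exactly. Their poses are not given: they have to be found in the camera images.
- green_jar: staining jar (fixative): closed, upright, white plastic with a green screw cap and green band; 92 mm tall, loose, about 170 g. Round: cap 52 mm in diameter from 72 mm up to the top at 92 mm (plain grip across the cap), body 49 mm, foot 58 mm. Origin: centre of the underside, z up the jar's axis; its yaw means nothing
- red_jar: staining jar (first stain): closed, upright, white plastic with a red screw cap and red band; 92 mm tall, loose, about 170 g. Round: cap 52 mm in diameter from 72 mm up to the top at 92 mm (plain grip across the cap), body 49 mm, foot 58 mm. Origin: centre of the underside, z up the jar's axis; its yaw means nothing
- blue_jar: staining jar (second stain): closed, upright, white plastic with a blue screw cap and blue band; 92 mm tall, loose, about 170 g. Round: cap 52 mm in diameter from 72 mm up to the top at 92 mm (plain grip across the cap), body 49 mm, foot 58 mm. Origin: centre of the underside, z up the jar's axis; its yaw means nothing
- amber_bottle: top-up bottle: amber glass with white paper label and ribbed black screw cap, 92 mm tall, loose, about 150 g. Round: body 46 mm in diameter up to 54 mm, shoulder to 66 mm, neck 25 mm, cap 28 mm in diameter from 70 to 92 mm (grip the cap). Origin: centre of the underside, z up
- slide_basket: slide basket: loose steel carrier 84 x 58 mm with ten glass slides on edge (blue frosted ends) up to 36 mm, about 140 g. Carrying handle: straight black bar 10 mm thick, 66 mm long, along x over the middle, its axis 74 mm above the underside. Origin: centre of the underside, x along the bar (84 mm side), z up; either end may face either way
- tray: steel staining tray, fixed, 200 (x) x 500 mm (y); floor 3 mm, rim 14 mm above the bench. Origin: centre of its underside; x points away from the robot within 9 deg ('behind'), y along it. The drain rack and rinse dish stand at its two ends, middles at x = -35, y = +186 and -186 mm (which is where changes); the jars' row is the line between these, the strip behind it is free
- drain_rack: drain rack, fixed at one end of the tray: dark wire grid on four short feet, 110 mm (x) by 84 mm (y), its flat top 28 mm above its origin. Origin: centre of its underside, on the tray floor; its x is parallel to the tray's x
- rinse_dish: rinse dish, fixed at the other end of the tray: empty open white plastic dish 116 x 90 mm over its rim, 53 mm tall. Origin: centre of its underside, on the tray floor; axes parallel to the tray's
- timer: bystander: grey bench timer lying on the bench, 52 x 62 mm, 20 mm tall, green display and three yellow keys; loose. Origin: centre of its underside
- specimen_pot: bystander: clear specimen pot with a yellow cap (52 mm in diameter), 60 mm tall; loose. Origin: centre of its underside
Things that resemble listed ones, but are neither listed nor needed, are in the scene too. Of the things that look like the amber_bottle, the smaller one is meant.

How it is judged:
By the outcome, as a careful person would: the job done as asked, in the order asked, and still so for the second after the job is handed in, with the robot touching nothing.
It also fails if it takes over 128 s, if anything falls off the work surface, if the arm or the gripper's body presses on something with over 40 N, if the wrist force passes 120 N, or if a joint passes its speed limit or range.

ROBOT

A 7-joint arm with a two-finger parallel gripper is mounted at the origin on the work surface. World frame = base frame: x ahead of the robot, y to its left, z up, the work surface at z = 0. Lengths are in m, angles in rad, forces in N, time in s.
With the tool pointing down it reaches from about 0.4 to 0.85 m from the base axis. Payload 4.5 kg.
Tool frame: the origin (TCP) lies where the fingers leave the gripper's body, on its centre line; the fingertips stand 64 mm ahead of it and the grasp point (between the pads) lies 45 mm ahead of it; z points along the fingers, y is the line along which they close (so a half turn about z gives the same grasp; the last joint's range is limited). The gripper opens to 88 mm and grips with 3 to 60 N. Pads are 18 mm wide; open, the fingers measure 123 mm over their backs; the gripper's body (75 mm by 187 mm) begins 45 mm behind the grasp point.
Start: joints at [-1.231, 0.689, -0.195, 1.565, 0.157, 0.902, -0.215], TCP at [0.188, 0.596, 0.303] pointing down, gripper open.
Joint ranges: [-3.01, 3.01], [-0.46, 2.08], [-1.47, 1.51], [0.13, 2.56], [-1, 4.14], [0.04, 2.09], [-2.66, 2.66]. Speed limits (rad/s): [2.57, 2.57, 3.14, 3.14, 3.14, 3.14, 3.14].

INTERFACE

Orientations are given as a unit quaternion [x, y, z, w].
In Python, from plant import r gives the robot as it stands.
- The arm moves only by the tool play_rows, never from a script. Its arguments are lists of equal length, an entry for each row: "translation": the shift along the tool's x, y, z in m, a list of three; "delta_rot": the turn, a rotation vector about the tool's x, y, z in degrees, a list of three; "grip": the opening, from -1 (shut) to 1 (fully open). In form: {"translation": [[x, y, z], ...], "delta_rot": [[rx, ry, rz], ...], "grip": [grip, ...]}. A call has 1 to 20 rows; each row shifts and turns the commanded pose from where the row before left it, along the tool's axes as they then stand; what a row does not reach is not made up. A row lasts 1/8 s, in which the tool goes at most 62.5 mm and 10.7 degrees, less where a joint would pass 70% of its speed; a pose out of reach is approached as far as the arm can. A call with a gripper value outside its range is refused whole. The fingers move at their own pace and stop on an object; "squeeze" is the grip in N (left out, the last holds). Time passes only in rows, so rows that do not move let the fingers close. It gives the time, the measured TCP pose, the force, the opening and the grip force at its end, in the units of the state.
- r.get_state(): the state, without advancing time (a new reading comes with each control period).
- r.snapshot(name): name is "scene" or "top" or "wrist"; returns the picture (384x512x3 uint8, blue, green, red); there is no depth.
- r.get_calibration(name): a dict with "intrinsics" (3x3 intrinsics, pixels), "eye" and "rotation" of the camera in the world. Camera axes: x right, y up, looking along -z (the intrinsics and any distortion apply to the point x, -y, -z); pixel columns grow to the right and rows downward; lengths in m; the calibration is good to about 2 mm. A picture is of the moment at which its call begins: read the wrist's pose just before it. get_calibration takes no time and is no camera call; for the wrist camera it gives the pose at the moment of the call.
- r.finish_job(): hands the job in; it is judged then, once.
Trained networks look in the newest picture that a camera, given by its name, has taken for a name from the list of things; names that differ only in an ending like _2 or _b are one class to them, and where a whole thing is asked for, a point or a joint stands for the part that bears it (a point fixed in the world has none). Each returns a list of dicts, best first, with "confidence" (0 to 1); they miss things now and then, are a little off and sometimes report something else, mostly with a low value. They report only what shows in the picture. A call takes as long as a camera call. They do not tell look-alikes from the thing itself.
- r.look_for(camera, target): "point" ([x, y, z] in m, in world coordinates, good to about 4 mm: the middle of the surface that is visible of it).
- r.silhouettes(camera, target): "pixels" (384x512 bool, what is visible of it).
The state is a dict: "clock": time; "q": joint angles; "qd": joint speeds; "joint_torque": joint torques, N m; "tool_pos": TCP position; "eef_rot": TCP orientation; "contact_force": force on the tool from outside, world axes, zero at the start; "moment": the same for the moment, N m; "opening": opening from 0.0 (shut) to 1.0 (fully open); "finger_force": force on a finger pad.
Only numpy, scipy, OpenCV 4.12 (cv2) and the standard library are available. Lean on these libraries where they do the work, as an engineer would, in place of code of your own. Each camera call takes 0.05 s, during which the arm holds its last target. There are 200 camera calls.

## Working session

There is one attempt and no reset: what is moved stays moved. The work goes in short steps, Python scripts to look and compute and a tool call to move; the robot and the scene stay as the last step left them, time stands still between calls to the robot, and variables do not carry over. Pictures are saved under pics/ and viewed, at most 14 in all, crops included, and the job is handed in when it is done.

Besides the shell and the picture viewer there is one more tool, called after ">>>" in YAML: its name, and indented under it one key for each argument. play_rows: Moves the arm, as the interface text tells. Its arguments: {"type":"object","properties":{"translation":{"type":"array","items":{"type":"array","items":{"type":"number"}}},"delta_rot":{"type":"array","items":{"type":"array","items":{"type":"number"}}},"grip":{"type":"array","items":{"type":"number"}},"squeeze":{"type":"number"}},"required":["translation","delta_rot","grip"]}

```bash
mkdir -p pics; ls; cat > h.py <<'E'
import numpy as np, cv2
from plant import r
from scipy.spatial.transform import Rotation as R
def snap(cam,fn=None):
    c=r.get_calibration(cam); im=np.array(r.snapshot(cam))
    if fn: cv2.imwrite('pics/'+fn,im)
    return im,c
def ray(c,u,v):
    K=np.array(c['intrinsics']); d=np.linalg.inv(K)@[u,v,1]; d=np.array([d[0],-d[1],-d[2]])
    return np.array(c['eye']),np.array(c['rotation'])@d
def atz(c,u,v,z):
    e,d=ray(c,u,v); return e+d*(z-e[2])/d[2]
def tri(obs):
    A=0;b=0
    for c,u,v in obs:
        e,d=ray(c,u,v); d=d/np.linalg.norm(d); P=np.eye(3)-np.outer(d,d); A=A+P; b=b+P@e
    return np.linalg.solve(A,b)
def proj(c,p):
    q=np.array(c['rotation']).T@(np.array(p)-c['eye']); k=np.array(c['intrinsics'])@[q[0],-q[1],-q[2]]; return k[:2]/k[2]
E
python3 - <<'E'
from h import *
for c in ('scene','top'):
    im,k=snap(c,c+'0.png'); print(c,{a:np.round(np.array(b),3).tolist() if not isinstance(b,str) else b for a,b in k.items()})
for n in 'green_jar red_jar blue_jar amber_bottle slide_basket tray drain_rack rinse_dish timer specimen_pot'.split():
    for c in ('scene','top'):
        print(n,c,[(np.round(d['point'],3).tolist(),round(d['confidence'],2),proj(r.get_calibration(c),d['point']).round().tolist()) for d in r.look_for(c,n)])
s=r.get_state();print(s['clock'],s['tool_pos'],s['eef_rot'],R.from_quat(s['eef_rot']).as_matrix().round(3).tolist())
E
```

```text
pics
scene {'intrinsics': [[418.543, 0.0, 251.845], [0.0, 418.543, 193.062], [0.0, 0.0, 1.0]], 'eye': [0.927, 0.592, 0.958], 'rotation': [0.104, 0.306, 0.903, 0.283]}
top {'intrinsics': [[433.475, 0.0, 252.58], [0.0, 433.475, 198.964], [0.0, 0.0, 1.0]], 'eye': [0.349, 0.021, 1.339], 'rotation': [-0.041, 0.053, 0.715, -0.696]}Traceback (most recent call last):
  File "<stdin>", line 6, in <module>
  File "h.py", line 19, in proj
    q=np.array(c['rotation']).T@(np.array(p)-c['eye']); k=np.array(c['intrinsics'])@[q[0],-q[1],-q[2]]; return k[:2]/k[2]
      ~~~~~~~~~~~~~~~~~~~~~~~~~^^~~~~~~~~~~~~~~~~~~~~~
ValueError: matmul: Input operand 1 has a mismatch in its core dimension 0, with gufunc signature (n?,k),(k,m?)->(n?,m?) (size 3 is different from 4)
```

View pics/scene0.png

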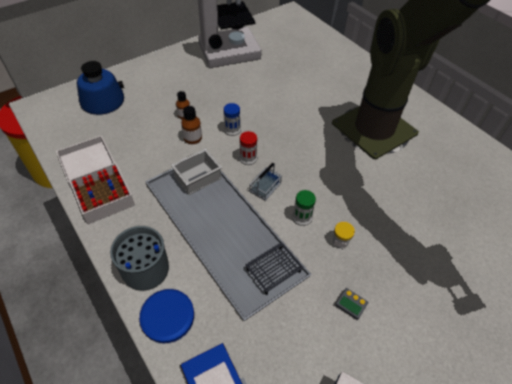

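View pics/top0.png

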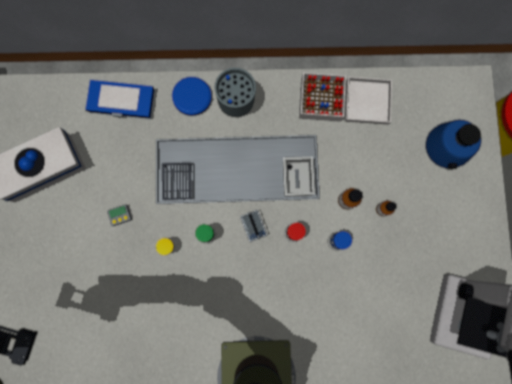

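The scene camera looks back at the robot. The two amber bottles are at (191,127) and (182,106) in scene, and at (350,198) and (387,208) in top. The second of each pair looks smaller. There is one jar of each colour, and the yellow pot is at (344,234). The calibration gives the rotation as a quaternion, so I'll fix the helper.

```bash
sed -i "s/np.array(c\['rotation'\])/R.from_quat(c['rotation']).as_matrix()/" h.py
python3 - <<'E'
from h import *
C={c:snap(c)[1] for c in ('scene','top')}
im={c:cv2.imread(f'pics/{c}0.png') for c in C}
for n in 'green_jar red_jar blue_jar amber_bottle slide_basket tray drain_rack rinse_dish timer specimen_pot'.split():
    for c in C:
        print(n,c,[(np.round(d['point'],3).tolist(),round(d['confidence'],2),proj(C[c],d['point']).round().tolist()) for d in r.look_for(c,n)])
s=r.get_state();print(s['clock'],s['tool_pos'],R.from_quat(s['eef_rot']).as_matrix().round(3).tolist(),s['opening'])
w,cw=snap('wrist');print({k:np.round(v,3).tolist() for k,v in cw.items()})
a=cv2.resize(im['top'][120:260,145:415],None,fx=2.9,fy=2.9,interpolation=cv2.INTER_CUBIC)
b=cv2.resize(im['scene'][80:180,150:290],None,fx=2,fy=2,interpolation=cv2.INTER_CUBIC)
o=np.zeros((600,800,3),np.uint8);o[:a.shape[0],:a.shape[1]]=a;o[410:600,:280]=b[:190];o[410:600,300:553]=cv2.resize(w,(253,190))
cv2.imwrite('pics/crop.png',o)
E
```

```text
green_jar scene [([0.435, 0.152, 0.071], 0.74, [304.0, 206.0]), ([0.398, -0.244, 0.065], 0.53, [232.0, 117.0])]
green_jar top [([0.424, 0.138, 0.095], 0.75, [205.0, 232.0])]
red_jar scene [([0.432, -0.11, 0.066], 0.74, [248.0, 147.0])]
red_jar top [([0.422, -0.117, 0.092], 0.81, [293.0, 230.0])]
blue_jar scene [([0.402, -0.242, 0.062], 0.57, [232.0, 119.0])]
blue_jar top [([0.395, -0.251, 0.091], 0.68, [340.0, 238.0])]
amber_bottle scene [([0.497, -0.394, 0.059], 0.7, [181.0, 104.0]), ([0.525, -0.282, 0.07], 0.66, [191.0, 125.0])]
amber_bottle top [([0.49, -0.395, 0.063], 0.74, [384.0, 205.0]), ([0.51, -0.284, 0.08], 0.7, [348.0, 199.0])]
slide_basket scene [([0.454, 0.005, 0.026], 0.57, [264.0, 184.0])]
slide_basket top [([0.447, -0.003, 0.032], 0.78, [253.0, 224.0])]
tray scene [([0.647, 0.087, 0.004], 0.67, [223.0, 242.0])]
tray top [([0.635, 0.064, 0.002], 0.95, [230.0, 165.0]), ([0.393, -0.252, 0.091], 0.34, [341.0, 239.0])]
drain_rack scene [([0.595, 0.232, 0.026], 0.64, [272.0, 268.0])]
drain_rack top [([0.586, 0.232, 0.034], 0.72, [175.0, 180.0])]
rinse_dish scene [([0.584, -0.151, 0.028], 0.74, [197.0, 169.0])]
rinse_dish top [([0.594, -0.147, 0.011], 0.75, [298.0, 176.0])]
timer scene [([0.497, 0.41, 0.014], 0.88, [350.0, 305.0]), ([0.499, -0.392, 0.057], 0.7, [181.0, 105.0])]
timer top [([0.488, 0.408, 0.017], 0.6, [118.0, 214.0])]
specimen_pot scene [([0.399, 0.264, 0.058], 0.95, [342.0, 232.0])]
specimen_pot top []
1.25 [0.18817825 0.59603268 0.3027495 ] [[-0.954, 0.301, 0.0], [0.301, 0.954, 0.0], [-0.0, 0.0, -1.0]] 1.0023469708318278
{'intrinsics': [[308.511, 0.0, 256.13], [0.0, 308.511, 193.875], [0.0, 0.0, 1.0]], 'eye': [0.114, 0.619, 0.384], 'rotation': [-0.122, -0.089, 0.584, 0.797]}
```

View pics/crop.png

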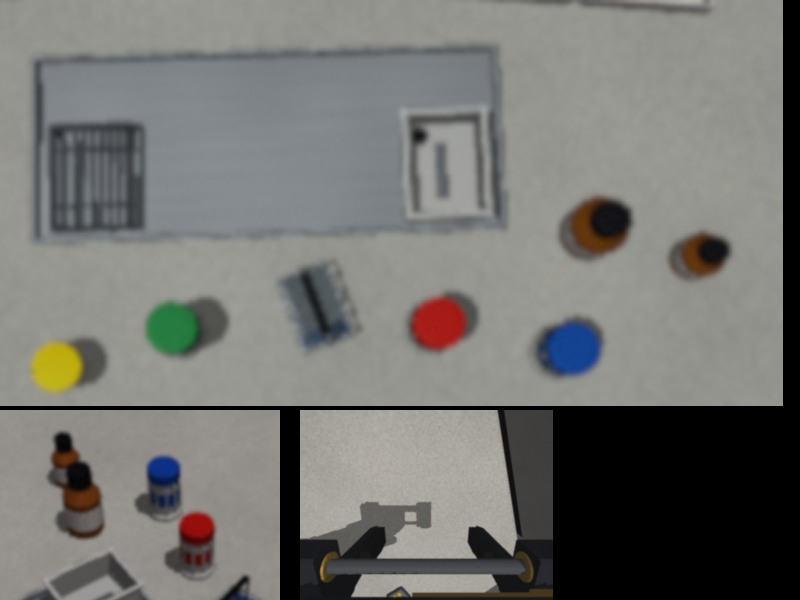

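The crop confirms the amber choice: the smaller bottle is at crop (700,255), which is about (387,208) in top. The other, at crop (597,227), is clearly larger. Jars and basket have no look-alikes. Next I'll measure from both views.

```bash
cat >> h.py <<'E'
from scipy.optimize import least_squares
def colmask(im,col):
    h=cv2.cvtColor(im,cv2.COLOR_BGR2HSV); H,S,V=h[...,0].astype(int),h[...,1],h[...,2]
    m={'green':(H>50)&(H<85)&(S>100)&(V>50),'red':((H<8)|(H>172))&(S>150)&(V>80),'blue':(H>100)&(H<125)&(S>150)&(V>70),'yellow':(H>20)&(H<35)&(S>150)&(V>90),'black':V<45}[col]
    return m
def blob(m,uv,rad=40):
    n,l,s,c=cv2.connectedComponentsWithStats(m.astype(np.uint8))
    best=[(np.hypot(*(c[i]-uv)),i) for i in range(1,n) if s[i,4]>15]
    if not best: return None
    d,i=min(best); return (c[i],s[i,4],l==i) if d<rad else None
def cylcent(c,p,rad,z0,z1):
    t=np.linspace(0,2*np.pi,48); pts=np.array([proj(c,[p[0]+rad*np.cos(a),p[1]+rad*np.sin(a),p[2]+z]) for z in(z0,z1) for a in t],np.float32)
    M=cv2.moments(cv2.convexHull(pts)); return np.array([M['m10'],M['m01']])/M['m00'],M['m00']
def fitcyl(obs,p0,rad,h):   # p = centre of top face; obs (calib, centroid)
    f=lambda p:np.concatenate([cylcent(c,p,rad,-h,0)[0]-uv for c,uv in obs])
    s=least_squares(f,p0); return s.x,s.fun
E
python3 - <<'E'
from h import *
C={c:r.get_calibration(c) for c in ('scene','top')}
im={c:cv2.imread(f'pics/{c}0.png') for c in C}
for n,col,rad,h,p0 in [('green','green',.026,.02,[.424,.138,.092]),('red','red',.026,.02,[.422,-.117,.092]),('blue','blue',.026,.02,[.395,-.251,.092]),('small','black',.014,.022,[.49,-.395,.092]),('large','black',.014,.022,[.51,-.284,.1]),('yellow','yellow',.026,.015,[.39,.26,.06])]:
    obs=[]
    for c in C:
        b=blob(colmask(im[c],col),proj(C[c],p0),25)
        if b: obs.append((C[c],b[0])); print(n,c,b[0].round(1),b[1],'model',np.round(cylcent(C[c],p0,rad,-h,0)[1]))
    if len(obs)==2: p,e=fitcyl(obs,p0,rad,h); print(n,p.round(4),e.round(2))
# tray corners
T={}
for c in C:
    r.snapshot(c)
    for t in ('tray','drain_rack','rinse_dish','slide_basket'):
        d=r.silhouettes(c,t)
        if d:
            m=d[0]['pixels'].astype(np.uint8); hull=cv2.convexHull(cv2.findContours(m,0,2)[0][0] if t!='tray' else cv2.findNonZero(m))
            q=cv2.approxPolyN(hull,4)[0]; print(c,t,d[0]['confidence'],q.tolist())
            for z in ({'tray':(.014,),'drain_rack':(.031,),'rinse_dish':(.056,),'slide_basket':(.0,.036)}[t]): print('  z',z,[atz(C[c],*uv,z)[:2].round(3).tolist() for uv in q])
# handle bar dark pixels top
for c in C:
    m=colmask(im[c],'black'); b=blob(m,proj(C[c],[.447,-.003,.074]),20)
    if b: 
        pts=np.argwhere(b[2])[:,::-1]; rr=cv2.minAreaRect(pts.astype(np.float32)); print(c,'bar',b[0],b[1],cv2.boxPoints(rr).round(1).tolist(),[atz(C[c],*u,.074)[:2].round(3).tolist() for u in cv2.boxPoints(rr)])
E
```

```text
green scene [305.5 198.2] 247 model 338.0
green top [204.4 232.8] 241 model 268.0
green [0.421  0.1397 0.0917] [-0.1  -0.   -0.08  0.09]
red scene [248.1 137.9] 182 model 263.0
red top [296.  231.1] 243 model 267.0
red [ 0.4195 -0.1256  0.0943] [ 0.15 -0.01  0.1  -0.1 ]
blue scene [231.4 109.1] 145 model 230.0
blue top [341.9 239.7] 243 model 279.0
blue [ 0.3914 -0.257   0.0952] [ 0.19  0.08  0.11 -0.16]
small scene [181.3  96.1] 62 model 88.0
small top [390.4 206.3] 62 model 95.0
small [ 0.4857 -0.4074  0.0884] [ 0.24  0.03  0.1  -0.2 ]
large scene [188.6 112.9] 143 model 97.0
large top [354.8 195.4] 120 model 91.0
large [ 0.5176 -0.2983  0.1135] [ 0.39 -0.02  0.3  -0.36]
yellow scene [344.2 230.3] 274 model 340.0
yellow top [164.6 246.1] 226 model 264.0
yellow [0.387  0.26   0.0584] [-0.09 -0.   -0.09  0.06]
scene tray 0.97 [[243, 322], [132, 166], [222, 171], [313, 275]]
  z 0.014 [[0.729, 0.299], [0.733, -0.281], [0.522, -0.114], [0.519, 0.3]]
scene drain_rack 0.8 [[304, 269], [266, 293], [242, 265], [282, 243]]
  z 0.031 [[0.534, 0.28], [0.648, 0.278], [0.653, 0.185], [0.533, 0.
[... 771 characters left out ...]
], [0.646, -0.098], [0.65, -0.187]]
top slide_basket 0.86 [[266, 234], [248, 242], [240, 216], [257, 207]]
  z 0.0 [[0.417, -0.042], [0.394, 0.014], [0.475, 0.037], [0.502, -0.017]]
  z 0.036 [[0.416, -0.04], [0.393, 0.014], [0.472, 0.036], [0.498, -0.016]]
scene bar [266.         170.62745098] 51 [[259.0, 176.0], [272.0, 163.0], [274.0, 165.0], [261.0, 178.0]] [[0.473, 0.004], [0.415, -0.014], [0.415, -0.005], [0.473, 0.013]]
top bar [253.4        224.37142857] 35 [[249.10000610351562, 215.3000030517578], [250.6999969482422, 214.8000030517578], [257.3999938964844, 232.8000030517578], [255.89999389648438, 233.39999389648438]] [[0.469, 0.009], [0.471, 0.004], [0.418, -0.014], [0.416, -0.009]]
```

>>> play_rows:
  translation:
    - [0,0,0]
    - [0,0,0]
    - [-0.0166,-0.0326,0.0037]
    - [-0.0166,-0.0326,0.0037]
    - [-0.0166,-0.0326,0.0037]
    - [-0.0166,-0.0326,0.0037]
    - [-0.0166,-0.0326,0.0037]
    - [-0.0166,-0.0326,0.0037]
    - [-0.0166,-0.0326,0.0037]
    - [-0.0166,-0.0326,0.0037]
    - [-0.0166,-0.0326,0.0037]
    - [-0.0166,-0.0326,0.0037]
    - [-0.0166,-0.0326,0.0037]
    - [-0.0166,-0.0326,0.0037]
    - [-0.0166,-0.0326,0.0037]
    - [-0.0166,-0.0326,0.0037]
    - [0,0,0]
    - [0,0,0]
  delta_rot:
    - [0,0,-8.75]
    - [0,0,-8.75]
    - [0,0,0]
    - [0,0,0]
    - [0,0,0]
    - [0,0,0]
    - [0,0,0]
    - [0,0,0]
    - [0,0,0]
    - [0,0,0]
    - [0,0,0]
    - [0,0,0]
    - [0,0,0]
    - [0,0,0]
    - [0,0,0]
    - [0,0,0]
    - [0,0,0]
    - [0,0,0]
  grip: [1,1,1,1,1,1,1,1,1,1,1,1,1,1,1,1,1,1]
  squeeze: 15

```text
clock: 4.05
tool_pos: [0.4204, 0.1402, 0.2511]
eef_rot: [0.0, 1.0, 0.001, 0.0]
contact_force: [-0.4, 0.1, -0.7]
opening: 1.001
finger_force: 0.0
```

```bash
python3 - <<'E'
from h import *
s=r.get_state();print(s['clock'],s['tool_pos'].round(4),R.from_quat(s['eef_rot']).as_matrix().round(4).tolist(),s['contact_force'])
im,c=snap('wrist','w1.png')
p0=[.421,.1397,.092]; print(proj(c,p0))
b=blob(colmask(im,'green'),proj(c,p0),60)
if b:
    print(b[0],b[1],cylcent(c,p0,.026,-.02,0)); q=np.array(p0)
    f=lambda xy:cylcent(c,[*xy,.092],.026,-.02,0)[0]-b[0]
    print(least_squares(f,p0[:2]).x)
E
```

```text
4.05 [0.4204 0.1402 0.2511] [[-1.0, 0.0, 0.0004], [0.0, 1.0, 0.001], [-0.0004, 0.001, -1.0]] [-0.39223238  0.14398722 -0.71984406]
[255.70321097 197.19775309]
[256.24211597 195.12410987] 2949 (array([255.71352323, 194.10613177]), 3247.636527267983)
[0.42190865 0.14014318]
```

View pics/w1.png

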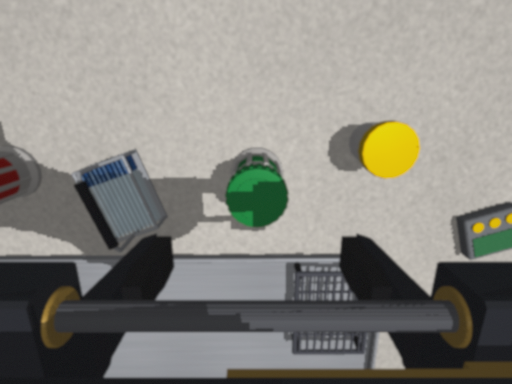

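The wrist view shows the green cap at (256,195), matching the fit. The pot (390,150) and timer (485,235) are clear of it. Grasping.

>>> play_rows:
  translation:
    - [-0.0012,0,0.03]
    - [0,0,0.034]
    - [0,0,0.03]
    - [0,0,0.02]
    - [0,0,0.01]
    - [0,0,0]
    - [0,0,0]
    - [0,0,0]
    - [0,0,0]
    - [0,0,0]
    - [0,0,0]
    - [0,0,0]
  delta_rot:
    - [0,0,0]
    - [0,0,0]
    - [0,0,0]
    - [0,0,0]
    - [0,0,0]
    - [0,0,0]
    - [0,0,0]
    - [0,0,0]
    - [0,0,0]
    - [0,0,0]
    - [0,0,0]
    - [0,0,0]
  grip: [1,1,1,1,1,1,-1,-1,-1,-1,-1,-1]
  squeeze: 20

```text
clock: 5.6
tool_pos: [0.4218, 0.1397, 0.1271]
eef_rot: [0.0, 1.0, 0.0, 0.0]
contact_force: [-1.1, 1.6, 4.3]
opening: 0.582
finger_force: 20.0
```

>>> play_rows:
  translation:
    - [0,0,-0.02]
    - [0,0,-0.04]
    - [0,0,-0.043]
    - [-0.02,-0.001,-0.02]
    - [-0.04,-0.002,0]
    - [-0.04,-0.002,0]
    - [-0.036,-0.002,0]
    - [-0.02,-0.001,0]
    - [-0.01,-0.001,0]
    - [0,0,0]
    - [0,0,0]
  delta_rot:
    - [0,0,0]
    - [0,0,0]
    - [0,0,0]
    - [0,0,0]
    - [0,0,0]
    - [0,0,0]
    - [0,0,0]
    - [0,0,0]
    - [0,0,0]
    - [0,0,0]
    - [0,0,0]
  grip: [-1,-1,-1,-1,-1,-1,-1,-1,-1,-1,-1]

```text
clock: 6.98
tool_pos: [0.5864, 0.1307, 0.2497]
eef_rot: [-0.0, 1.0, -0.0, -0.001]
contact_force: [0.3, -0.5, -0.9]
opening: 0.583
finger_force: 20.0
```

```bash
python3 - <<'E'
from h import *
s=r.get_state();print(s['tool_pos'].round(4))
im,c=snap('wrist','w2.png')
for t,z in (('drain_rack',.031),('rinse_dish',.056),('tray',.014)):
    d=r.silhouettes('wrist',t)
    if d:
        hull=cv2.convexHull(cv2.findNonZero(d[0]['pixels'].astype(np.uint8))); q=cv2.approxPolyN(hull,4)[0]
        print(t,d[0]['confidence'],q.tolist(),[atz(c,*u,z)[:2].round(4).tolist() for u in q])
E
```

```text
[0.5864 0.1307 0.2497]
drain_rack 0.96 [[392, 230], [305, 233], [310, 119], [405, 119]] [[0.6423, 0.2739], [0.6459, 0.1821], [0.528, 0.1812], [0.528, 0.2712]]
rinse_dish 0.7 [[0, 262], [0, 121], [34, 123], [56, 219]] [[0.6666, -0.1272], [0.5283, -0.0931], [0.53, -0.0638], [0.6201, -0.0619]]
tray 0.61 [[396, 282], [0, 288], [0, 111], [422, 109]] [[0.7166, 0.2955], [0.7255, -0.1751], [0.5215, -0.1248], [0.5194, 0.2946]]
```

View pics/w2.png

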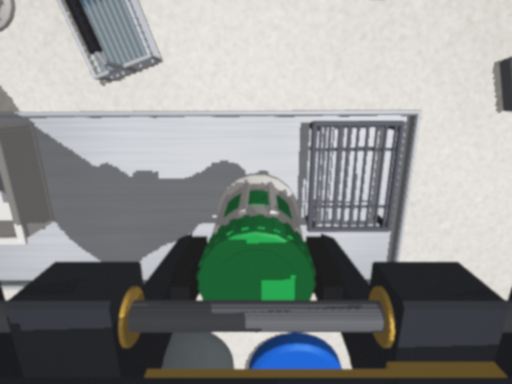

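The rack is at (308–404, 120–230). Its centre comes out at about (0.5865, 0.230), consistent with the tray edges, so the row is at x≈0.587 with its middle at y≈0.0445. I'll use 88 mm spacing and place green at y=0.1325.

>>> play_rows:
  translation:
    - [-0.0006,0.0018,0.02]
    - [0,0,0.035]
    - [0,0,0.03]
    - [0,0,0.018]
    - [0,0,0.008]
    - [0,0,0.005]
    - [0,0,0.0025]
    - [0,0,0]
    - [0,0,0]
  delta_rot:
    - [0,0,0]
    - [0,0,0]
    - [0,0,0]
    - [0,0,0]
    - [0,0,0]
    - [0,0,0]
    - [0,0,0]
    - [0,0,0]
    - [0,0,0]
  grip: [-1,-1,-1,-1,-1,-1,-1,-1,-1]

```text
clock: 8.3
tool_pos: [0.5885, 0.1324, 0.1319]
eef_rot: [0.0, 1.0, 0.0, 0.0]
contact_force: [0.4, 0.9, -1.8]
opening: 0.58
finger_force: 20.0
```

>>> play_rows:
  translation:
    - [0.001,0,0.001]
    - [0,0,0]
    - [0,0,0.0005]
  delta_rot:
    - [0,0,0]
    - [0,0,0]
    - [0,0,0]
  grip: [-1,-1,-1]

```text
clock: 8.68
tool_pos: [0.5874, 0.1324, 0.1302]
eef_rot: [0.0, 1.0, 0.0, 0.0]
contact_force: [-0.5, 0.0, 3.4]
opening: 0.579
finger_force: 20.0
```

>>> play_rows:
  translation:
    - [0,0,0]
    - [0,0,0]
    - [0,0,0]
    - [0,0,-0.02]
    - [0,0,-0.05]
    - [0,0,-0.05]
    - [0.02,-0.03,0]
    - [0.024,-0.037,0]
    - [0.024,-0.037,0]
    - [0.024,-0.037,0]
    - [0.024,-0.037,0]
    - [0.024,-0.037,0]
    - [0.02,-0.03,0]
    - [0.008,-0.013,0]
    - [0,0,0]
    - [0,0,0]
  delta_rot:
    - [0,0,0]
    - [0,0,0]
    - [0,0,0]
    - [0,0,0]
    - [0,0,0]
    - [0,0,0]
    - [0,0,0]
    - [0,0,0]
    - [0,0,0]
    - [0,0,0]
    - [0,0,0]
    - [0,0,0]
    - [0,0,0]
    - [0,0,0]
    - [0,0,0]
    - [0,0,0]
  grip: [0.5,0.5,0.5,0.5,0.5,0.5,1,1,1,1,1,1,1,1,1,1]

```text
clock: 10.68
tool_pos: [0.4204, -0.1243, 0.2501]
eef_rot: [-0.001, 1.0, 0.001, 0.001]
contact_force: [-0.0, -0.1, 0.0]
opening: 1.004
finger_force: 0.0
```

```bash
cat >> h.py <<'E'
def near(col,p0,rad,h,top,fn=None):
    im,c=snap('wrist',fn); b=blob(colmask(im,col),proj(c,[*p0,top]),70); s=r.get_state()
    print('tcp',s['tool_pos'].round(4),'t',s['clock'])
    if b:
        x=least_squares(lambda xy:cylcent(c,[*xy,top],rad,-h,0)[0]-b[0],p0).x
        print(col,b[0].round(1),b[1],'model area',round(cylcent(c,[*x,top],rad,-h,0)[1]),'xy',x.round(4)); return x
E
python3 - <<'E'
from h import *
near('red',[.4195,-.1256],.026,.02,.092)
C={c:snap(c) for c in('scene','top')}
obs=[]
for c,(im,k) in C.items():
    b=blob(colmask(im,'green'),proj(k,[.587,.1325,.095]),15); obs.append((k,b[0])) if b else print('none',c)
if len(obs)==2: print(fitcyl(obs,[.587,.1325,.095],.026,.02))
E
```

```text
tcp [ 0.4203 -0.1243  0.25  ] t 10.725
red [253.8 193. ] 2988 model area 3281 xy [ 0.4199 -0.1264]
(array([0.5859433 , 0.13225159, 0.0943129 ]), array([ 0.01753973,  0.00764207,  0.01530184, -0.01414784]))
```

Green stands at (0.586, 0.132) with its top at 94 mm, as intended. Next is the red jar.

>>> play_rows:
  translation:
    - [0,-0.002,0.03]
    - [0,0,0.034]
    - [0,0,0.03]
    - [0,0,0.019]
    - [0,0,0.01]
    - [0,0,0]
    - [0,0,0]
    - [0,0,0]
    - [0,0,0]
    - [0,0,0]
    - [0,0,0]
    - [0,0,0]
  delta_rot:
    - [0,0,0]
    - [0,0,0]
    - [0,0,0]
    - [0,0,0]
    - [0,0,0]
    - [0,0,0]
    - [0,0,0]
    - [0,0,0]
    - [0,0,0]
    - [0,0,0]
    - [0,0,0]
    - [0,0,0]
  grip: [1,1,1,1,1,1,-1,-1,-1,-1,-1,-1]

```text
clock: 12.32
tool_pos: [0.4192, -0.1276, 0.1271]
eef_rot: [0.0, 1.0, 0.0, 0.0]
contact_force: [-0.4, 0.5, 4.9]
opening: 0.584
finger_force: 20.0
```

>>> play_rows:
  translation:
    - [0,0,-0.02]
    - [0,0,-0.04]
    - [0,0,-0.043]
    - [-0.02,0.02,0]
    - [-0.037,0.038,0]
    - [-0.037,0.038,0]
    - [-0.037,0.038,0]
    - [-0.025,0.026,0]
    - [-0.011,0.012,0.02]
    - [0,0,0.033]
    - [0,0,0.026]
    - [0,0,0.01]
    - [0,0,0.005]
    - [0,0,0.0025]
    - [0,0,0]
    - [0,0,0]
  delta_rot:
    - [0,0,0]
    - [0,0,0]
    - [0,0,0]
    - [0,0,0]
    - [0,0,0]
    - [0,0,0]
    - [0,0,0]
    - [0,0,0]
    - [0,0,0]
    - [0,0,0]
    - [0,0,0]
    - [0,0,0]
    - [0,0,0]
    - [0,0,0]
    - [0,0,0]
    - [0,0,0]
  grip: [-1,-1,-1,-1,-1,-1,-1,-1,-1,-1,-1,-1,-1,-1,-1,-1]

```text
clock: 14.32
tool_pos: [0.5865, 0.0443, 0.134]
eef_rot: [0.0, 1.0, 0.0, 0.001]
contact_force: [0.2, -0.7, -2.0]
opening: 0.582
finger_force: 20.0
```

>>> play_rows:
  translation:
    - [0,0,0.003]
    - [0,0,0.0005]
    - [0,0,0]
  delta_rot:
    - [0,0,0]
    - [0,0,0]
    - [0,0,0]
  grip: [-1,-1,-1]

```text
clock: 14.7
tool_pos: [0.5864, 0.0444, 0.1302]
eef_rot: [0.0, 1.0, 0.0, 0.0]
contact_force: [-0.9, 0.5, 0.8]
opening: 0.581
finger_force: 20.0
```

>>> play_rows:
  translation:
    - [0,0,0.0003]
    - [0,0,0]
    - [0,0,0]
    - [0,0,-0.02]
    - [0,0,-0.05]
    - [0,0,-0.05]
    - [0.02,-0.03,0]
    - [0.025,-0.039,0]
    - [0.025,-0.039,0]
    - [0.025,-0.039,0]
    - [0.025,-0.039,0]
    - [0.025,-0.039,0]
    - [0.025,-0.039,0]
    - [0.018,-0.025,0]
    - [0.007,-0.0125,0]
    - [0,0,0]
    - [0,0,0]
  delta_rot:
    - [0,0,0]
    - [0,0,0]
    - [0,0,0]
    - [0,0,0]
    - [0,0,0]
    - [0,0,0]
    - [0,0,0]
    - [0,0,0]
    - [0,0,0]
    - [0,0,0]
    - [0,0,0]
    - [0,0,0]
    - [0,0,0]
    - [0,0,0]
    - [0,0,0]
    - [0,0,0]
    - [0,0,0]
  grip: [0.5,0.5,0.5,0.5,0.5,0.5,1,1,1,1,1,1,1,1,1,1,1]

```text
clock: 16.82
tool_pos: [0.3922, -0.2559, 0.2497]
eef_rot: [-0.001, 1.0, 0.0, 0.001]
contact_force: [0.4, 0.2, -0.4]
opening: 0.999
finger_force: 0.0
```

```bash
python3 - <<'E'
from h import *
near('blue',[.3914,-.257],.026,.02,.092)
C={c:snap(c) for c in('scene','top')}
for n,p in (('green',[.587,.1325,.095]),('red',[.587,.0445,.095])):
  obs=[]
  for c,(im,k) in C.items():
    b=blob(colmask(im,n),proj(k,p),15); obs.append((k,b[0])) if b else print('none',c)
  if len(obs)==2: print(n,fitcyl(obs,p,.026,.02))
E
```

```text
tcp [ 0.3922 -0.2558  0.2497] t 16.875
blue [252.4 191.9] 2951 model area 3296 xy [ 0.3907 -0.2592]
green (array([0.58600284, 0.13230099, 0.09509013]), array([ 0.01227338, -0.0006788 ,  0.00618746, -0.01387542]))
red (array([0.58534175, 0.04457695, 0.09414053]), array([ 0.12667575,  0.01365865,  0.08928145, -0.14984908]))
```

>>> play_rows:
  translation:
    - [0.001,-0.0025,0.03]
    - [0,0,0.034]
    - [0,0,0.03]
    - [0,0,0.019]
    - [0,0,0.01]
    - [0,0,0]
    - [0,0,0]
    - [0,0,0]
    - [0,0,0]
    - [0,0,0]
    - [0,0,0]
    - [0,0,0]
  delta_rot:
    - [0,0,0]
    - [0,0,0]
    - [0,0,0]
    - [0,0,0]
    - [0,0,0]
    - [0,0,0]
    - [0,0,0]
    - [0,0,0]
    - [0,0,0]
    - [0,0,0]
    - [0,0,0]
    - [0,0,0]
  grip: [1,1,1,1,1,1,-1,-1,-1,-1,-1,-1]

```text
clock: 18.48
tool_pos: [0.3902, -0.2596, 0.1268]
eef_rot: [0.0, 1.0, -0.0, 0.0]
contact_force: [-0.1, 0.0, 3.6]
opening: 0.58
finger_force: 20.0
```

>>> play_rows:
  translation:
    - [0,0,-0.02]
    - [0,0,-0.04]
    - [0,0,-0.043]
    - [-0.02,0.022,0]
    - [-0.037,0.04,0]
    - [-0.037,0.041,0]
    - [-0.037,0.041,0]
    - [-0.035,0.039,0]
    - [-0.02,0.022,0]
    - [-0.0105,0.011,0.02]
    - [0,0,0.033]
    - [0,0,0.026]
    - [0,0,0.01]
    - [0,0,0.005]
    - [0,0,0.0025]
    - [0,0,0]
    - [0,0,0]
  delta_rot:
    - [0,0,0]
    - [0,0,0]
    - [0,0,0]
    - [0,0,0]
    - [0,0,0]
    - [0,0,0]
    - [0,0,0]
    - [0,0,0]
    - [0,0,0]
    - [0,0,0]
    - [0,0,0]
    - [0,0,0]
    - [0,0,0]
    - [0,0,0]
    - [0,0,0]
    - [0,0,0]
    - [0,0,0]
  grip: [-1,-1,-1,-1,-1,-1,-1,-1,-1,-1,-1,-1,-1,-1,-1,-1,-1]

```text
clock: 20.6
tool_pos: [0.587, -0.0437, 0.1337]
eef_rot: [0.0, 1.0, 0.0, 0.001]
contact_force: [-1.1, 0.4, -1.1]
opening: 0.58
finger_force: 20.0
```

>>> play_rows:
  translation:
    - [0,0,0.003]
    - [0,0,0.0007]
    - [0,0,0]
  delta_rot:
    - [0,0,0]
    - [0,0,0]
    - [0,0,0]
  grip: [-1,-1,-1]

```text
clock: 20.98
tool_pos: [0.5869, -0.0436, 0.1298]
eef_rot: [0.0, 1.0, 0.0, 0.0]
contact_force: [0.0, 0.6, 3.2]
opening: 0.58
finger_force: 20.0
```

>>> play_rows:
  translation:
    - [0,0,0]
    - [0,0,0]
    - [0,0,0]
    - [0,0,-0.02]
    - [0,0,-0.05]
    - [0,0,-0.05]
    - [0.01,-0.03,0]
    - [0.011,-0.04,0]
    - [0.011,-0.04,0]
    - [0.011,-0.04,0]
    - [0.011,-0.04,0]
    - [0.011,-0.04,0]
    - [0.011,-0.04,0]
    - [0.011,-0.04,0]
    - [0.009,-0.034,0]
    - [0.005,-0.02,0]
    - [0,0,0]
    - [0,0,0]
  delta_rot:
    - [0,0,0]
    - [0,0,0]
    - [0,0,0]
    - [0,0,0]
    - [0,0,0]
    - [0,0,0]
    - [0,0,0]
    - [0,0,0]
    - [0,0,0]
    - [0,0,0]
    - [0,0,0]
    - [0,0,0]
    - [0,0,0]
    - [0,0,0]
    - [0,0,0]
    - [0,0,0]
    - [0,0,0]
    - [0,0,0]
  grip: [0.5,0.5,0.5,0.5,0.5,0.5,0.5,0.5,0.5,0.5,0.5,0.5,0.5,0.5,0.5,0.5,0.3,0.3]

```text
clock: 23.22
tool_pos: [0.4865, -0.4055, 0.2494]
eef_rot: [-0.001, 1.0, 0.001, 0.0]
contact_force: [-0.6, -0.4, -0.3]
opening: 0.653
finger_force: 0.0
```

```bash
python3 - <<'E'
from h import *
near('black',[.4857,-.4074],.014,.022,.092,'w3.png')
C={c:snap(c) for c in('scene','top')}
for n,p in (('green',[.587,.1325,.095]),('red',[.587,.0445,.095]),('blue',[.587,-.0435,.095])):
  obs=[]
  for c,(im,k) in C.items():
    b=blob(colmask(im,n),proj(k,p),15); obs.append((k,b[0])) if b else print('none',c)
  if len(obs)==2: print(n,fitcyl(obs,p,.026,.02)[0])
E
```

```text
tcp [ 0.4866 -0.4054  0.2495] t 23.275
black [253.2 193.3] 871 model area 1076 xy [ 0.4861 -0.4081]
green [0.58606268 0.1322082  0.09515312]
red [0.58527273 0.04431688 0.0939245 ]
blue [ 0.58606686 -0.04333987  0.09581131]
```

View pics/w3.png

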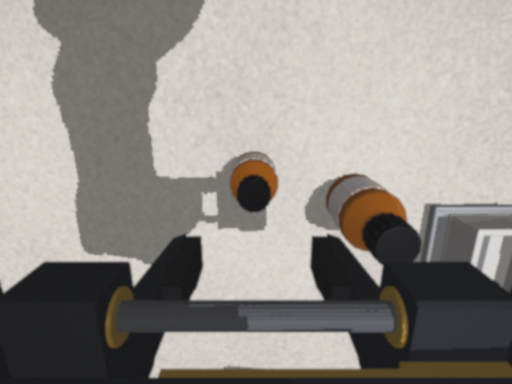

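The small amber cap is at (253,193) and the large look-alike at (390,238), well clear. Grasping the small one.

>>> play_rows:
  translation:
    - [0,-0.0026,0.03]
    - [0,0,0.034]
    - [0,0,0.03]
    - [0,0,0.018]
    - [0,0,0.0085]
    - [0,0,0]
    - [0,0,0]
    - [0,0,0]
    - [0,0,0]
    - [0,0,0]
    - [0,0,0]
    - [0,0,0]
  delta_rot:
    - [0,0,0]
    - [0,0,0]
    - [0,0,0]
    - [0,0,0]
    - [0,0,0]
    - [0,0,0]
    - [0,0,0]
    - [0,0,0]
    - [0,0,0]
    - [0,0,0]
    - [0,0,0]
    - [0,0,0]
  grip: [0.3,0.3,0.3,0.3,0.3,0.3,-1,-1,-1,-1,-1,-1]

```text
clock: 24.88
tool_pos: [0.4859, -0.4101, 0.1293]
eef_rot: [0.0, 1.0, 0.0, 0.0]
contact_force: [-0.3, 1.3, 4.6]
opening: 0.305
finger_force: 20.8
```

>>> play_rows:
  translation:
    - [0,0,-0.02]
    - [0,0,-0.045]
    - [0,0,-0.045]
    - [0,0,-0.04]
    - [-0.01,0.025,0]
    - [-0.015,0.04,0]
    - [-0.016,0.04,0]
    - [-0.016,0.041,0]
    - [-0.016,0.041,0]
    - [-0.016,0.041,0]
    - [-0.016,0.041,0]
    - [-0.016,0.041,0]
    - [-0.016,0.041,0]
    - [-0.016,0.041,0]
    - [-0.013,0.0355,0]
    - [-0.007,0.018,0]
    - [-0.003,0.009,0]
    - [0,0,0]
    - [0,0,0]
  delta_rot:
    - [0,0,0]
    - [0,0,0]
    - [0,0,0]
    - [0,0,0]
    - [0,0,0]
    - [0,0,0]
    - [0,0,0]
    - [0,0,0]
    - [0,0,0]
    - [0,0,0]
    - [0,0,0]
    - [0,0,0]
    - [0,0,0]
    - [0,0,0]
    - [0,0,0]
    - [0,0,0]
    - [0,0,0]
    - [0,0,0]
    - [0,0,0]
  grip: [-1,-1,-1,-1,-1,-1,-1,-1,-1,-1,-1,-1,-1,-1,-1,-1,-1,-1,-1]

```text
clock: 27.25
tool_pos: [0.6614, 0.042, 0.2788]
eef_rot: [0.001, 1.0, -0.001, -0.0]
contact_force: [-0.5, -0.1, -1.8]
opening: 0.313
finger_force: 20.7
```

>>> play_rows:
  translation:
    - [0,0.002,0.02]
    - [0,0,0.04]
    - [0,0,0.04]
    - [0,0,0.025]
    - [0,0,0.01]
    - [0,0,0.005]
    - [0,0,0.003]
    - [0,0,0]
    - [0,0,0]
  delta_rot:
    - [0,0,0]
    - [0,0,0]
    - [0,0,0]
    - [0,0,0]
    - [0,0,0]
    - [0,0,0]
    - [0,0,0]
    - [0,0,0]
    - [0,0,0]
  grip: [-1,-1,-1,-1,-1,-1,-1,-1,-1]

```text
clock: 28.38
tool_pos: [0.662, 0.0463, 0.1366]
eef_rot: [0.0, 1.0, 0.0, 0.001]
contact_force: [0.4, 0.4, -1.3]
opening: 0.31
finger_force: 20.7
```

>>> play_rows:
  translation:
    - [0,-0.0015,0.0025]
    - [0,0,0.001]
    - [0,0,0.0005]
    - [0,0,0]
  delta_rot:
    - [0,0,0]
    - [0,0,0]
    - [0,0,0]
    - [0,0,0]
  grip: [-1,-1,-1,-1]

```text
clock: 28.88
tool_pos: [0.6619, 0.0446, 0.1323]
eef_rot: [0.0, 1.0, -0.0, 0.0]
contact_force: [-1.0, -0.6, 0.9]
opening: 0.309
finger_force: 20.0
```

>>> play_rows:
  translation:
    - [0,0,0]
    - [0,0,0]
    - [0,0,0]
    - [0,0,-0.02]
    - [0,0,-0.05]
    - [0,0,-0.05]
    - [0.02,-0.0045,0]
    - [0.033,-0.007,0]
    - [0.035,-0.0075,0]
    - [0.035,-0.0075,0]
    - [0.035,-0.0075,0]
    - [0.033,-0.007,0]
    - [0.02,-0.0045,0]
    - [0.0075,-0.002,0]
    - [0,0,0]
    - [0,0,0]
  delta_rot:
    - [0,0,0]
    - [0,0,0]
    - [0,0,0]
    - [0,0,0]
    - [0,0,0]
    - [0,0,0]
    - [0,0,0]
    - [0,0,0]
    - [0,0,0]
    - [0,0,0]
    - [0,0,0]
    - [0,0,0]
    - [0,0,-9]
    - [0,0,-9]
    - [0,0,0]
    - [0,0,0]
  grip: [0,0,0,0,0,0,0,0,0,0,0,0,0,0,0,0]

```text
clock: 30.88
tool_pos: [0.4444, -0.0036, 0.2526]
eef_rot: [-0.155, 0.988, 0.0, 0.001]
contact_force: [-0.3, 0.1, -0.7]
opening: 0.497
finger_force: 0.0
```

```bash
python3 - <<'E'
from h import *
s=r.get_state();print(s['tool_pos'].round(4),s['clock'])
im,c=snap('wrist','w4.png')
print(c['eye'],proj(c,[.4435,-.003,.074]))
m=colmask(im,'black'); b=blob(m,proj(c,[.4435,-.003,.074]),60)
if b:
    rr=cv2.minAreaRect(np.argwhere(b[2])[:,::-1].astype(np.float32)); q=cv2.boxPoints(rr); print(b[1],q.round(1).tolist())
    P=np.array([atz(c,*u,.074)[:2] for u in q]); print(P.round(4).tolist(),P.mean(0).round(4))
C={k:snap(k) for k in('scene','top')}; obs=[]; p=[.662,.0446,.095]
for k,(i,kc) in C.items():
    b=blob(colmask(i,'black'),proj(kc,p),15); obs.append((kc,b[0])) if b else print('none',k)
if len(obs)==2: print('amber',fitcyl(obs,p,.014,.022)[0])
E
```

```text
[ 0.4444 -0.0036  0.2526] 30.875
[ 0.37034777 -0.02756349  0.33390634] [257.54651361 188.76432895]
597 [[251.5, 154.0], [260.3999938964844, 153.6999969482422], [262.5, 223.89999389648438], [253.6999969482422, 224.1999969482422]]
[[0.4158, -0.0173], [0.4133, -0.0102], [0.4739, 0.0116], [0.4766, 0.004]] [ 0.4449 -0.003 ]
amber [0.66176967 0.04531337 0.08869396]
```

View pics/w4.png

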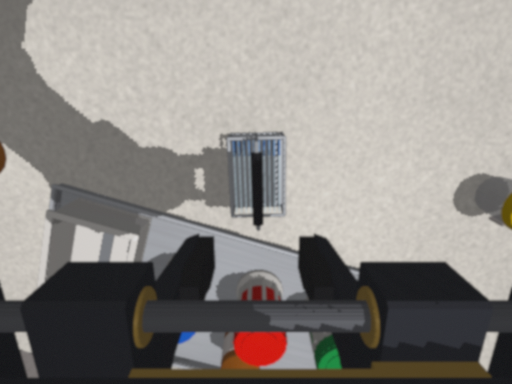

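The basket sits at (258,175), with its bar from (257,154) to (258,224). That gives a bar length of 65 mm at z=74 mm and a yaw of 19.6°. Grasping the bar.

>>> play_rows:
  translation:
    - [-0.0005,0.0005,0.03]
    - [0,0,0.036]
    - [0,0,0.034]
    - [0,0,0.022]
    - [0,0,0.011]
    - [0,0,0]
    - [0,0,0]
    - [0,0,0]
    - [0,0,0]
    - [0,0,0]
    - [0,0,0]
    - [0,0,0]
    - [0,0,0]
  delta_rot:
    - [0,0,-1.7]
    - [0,0,0]
    - [0,0,0]
    - [0,0,0]
    - [0,0,0]
    - [0,0,0]
    - [0,0,0]
    - [0,0,0]
    - [0,0,0]
    - [0,0,0]
    - [0,0,0]
    - [0,0,0]
    - [0,0,0]
  grip: [0,0,0,0,0,0,-1,-1,-1,-1,-1,-1,-1]
  squeeze: 30

```text
clock: 32.65
tool_pos: [0.444, -0.0032, 0.1192]
eef_rot: [-0.171, 0.985, 0.0, 0.0]
contact_force: [-0.9, 1.2, 5.3]
opening: 0.095
finger_force: 28.8
```

>>> play_rows:
  translation:
    - [0,0,-0.02]
    - [0,0,-0.04]
    - [0,0,-0.045]
    - [0,0,-0.025]
    - [0,0,0]
    - [0,0,0]
    - [0,0.025,0]
    - [0,0.04,0]
    - [0,0.045,0]
    - [0,0.045,0]
    - [0,0.04,0]
    - [0,0.025,0]
    - [-0.02,0.0132,0]
    - [-0.04,0,0]
    - [-0.04,0,0]
    - [-0.028,0,0]
    - [-0.0145,0,0]
    - [0,0,0]
    - [0,0,0]
    - [0,0,0]
  delta_rot:
    - [0,0,0]
    - [0,0,0]
    - [0,0,0]
    - [0,0,0]
    - [0,0,10]
    - [0,0,10]
    - [0,0,0]
    - [0,0,0]
    - [0,0,0]
    - [0,0,0]
    - [0,0,0]
    - [0,0,0]
    - [0,0,0]
    - [0,0,0]
    - [0,0,0]
    - [0,0,0]
    - [0,0,0]
    - [0,0,0]
    - [0,0,0]
    - [0,0,0]
  grip: [-1,-1,-1,-1,-1,-1,-1,-1,-1,-1,-1,-1,-1,-1,-1,-1,-1,-1,-1,-1]

```text
clock: 35.15
tool_pos: [0.5867, 0.2293, 0.2489]
eef_rot: [0.002, 1.0, -0.0, -0.0]
contact_force: [0.1, 0.2, -2.6]
opening: 0.094
finger_force: 29.6
```

```bash
python3 - <<'E'
from h import *
s=r.get_state();M=R.from_quat(s['eef_rot']).as_matrix();print(s['tool_pos'].round(4),s['clock'],s['opening'],M.round(4).tolist())
im,c=snap('wrist')
st,kc=snap('scene');tt,tc=snap('top')
print('rack pred wrist',[proj(c,[.5865+a,.23+b,.031]).round().tolist() for a,b in((-.055,-.042),(-.055,.042),(.055,.042),(.055,-.042))])
o=np.zeros((600,800,3),np.uint8);o[:384,:512]=im
a=cv2.resize(st[190:310,200:330],None,fx=2.2,fy=2.2);o[:a.shape[0],513:513+a.shape[1]]=a
a=cv2.resize(tt[130:210,145:325],None,fx=2.5,fy=2.5);o[390:390+a.shape[0],:a.shape[1]]=a
cv2.imwrite('pics/c5.png',o)
E
```

```text
[0.5867 0.2293 0.2489] 35.15 0.09403019918495872 [[-1.0, 0.0045, -0.0009], [0.0045, 1.0, -0.0003], [0.0009, -0.0003, -1.0]]
rack pred wrist [[213.0, 122.0], [301.0, 122.0], [297.0, 229.0], [218.0, 229.0]]
```

View pics/c5.png

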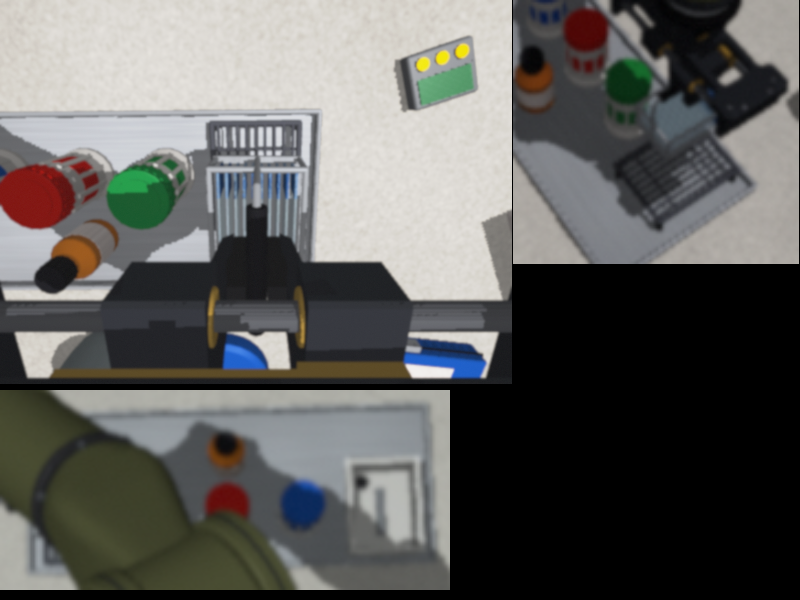

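The wrist view shows the basket held level and squarely above the rack, whose front edge runs from about (208,122) to (302,122). I'll check the rack's height and middle by triangulating with the earlier view (w2).

```bash
python3 - <<'E'
from h import *
c=r.get_calibration('wrist'); c2=dict(c); c2['eye']=np.array(c['eye'])+[-.0003,-.0986,.0008]
im5=cv2.imread('pics/c5.png')[:384,:512]; im2=cv2.imread('pics/w2.png')
for im,r0,r1,a,b in((im5,128,146,195,320),(im2,128,146,295,425)):
    print(a,cv2.cvtColor(im,cv2.COLOR_BGR2GRAY)[r0:r1,a:b].mean(0).round().astype(int).tolist())
for im,a,b in((im5,225,290),(im2,320,395)): print(cv2.cvtColor(im,cv2.COLOR_BGR2GRAY)[105:145,a:b].mean(1).round().astype(int).tolist())
for n,a,b in(('L',(208,122),(310,122)),('R',(302,122),(405,122))): print(n,tri([(c,*a),(c2,*b)]))
E
```

```text
195 [210, 211, 211, 211, 211, 212, 212, 212, 211, 205, 185, 149, 117, 100, 90, 86, 91, 94, 94, 102, 123, 135, 121, 112, 134, 162, 165, 155, 174, 197, 188, 151, 113, 100, 101, 108, 124, 157, 190, 196, 169, 126, 102, 104, 127, 169, 204, 214, 209, 180, 133, 100, 94, 102, 129, 171, 204, 210, 186, 143, 107, 100, 125, 171, 207, 217, 215, 197, 158, 119, 124, 168, 206, 217, 218, 212, 183, 132, 96, 108, 148, 189, 213, 218, 218, 210, 177, 127, 102, 110, 116, 113, 110, 109, 111, 113, 108, 102, 120, 146, 147, 114, 86, 89, 97, 109, 142, 184, 212, 218, 219, 219, 219, 218, 208, 178, 136, 109, 96, 88, 97, 121, 152, 180, 193]
295 [215, 215, 214, 207, 180, 139, 114, 110, 109, 110, 110, 111, 116, 135, 157, 155, 120, 91, 92, 100, 108, 129, 150, 147, 121, 112, 133, 147, 138, 124, 130, 156, 166, 142, 117, 129, 155, 164, 163, 182, 201, 192, 156, 116, 101, 103, 109, 123, 153, 187, 197, 172, 129, 104, 105, 125, 161, 197, 213, 210, 185, 142, 116, 132, 172, 204, 216, 218, 213, 193, 152, 114, 113, 146, 187, 213, 219, 217, 200, 163, 126, 121, 139, 147, 134, 118, 111, 105, 96, 93, 109, 144, 181, 204, 210, 208, 197, 169, 130, 104, 100, 96, 83, 75, 80, 91, 102, 114, 124, 123, 114, 104, 92, 83, 79, 80, 88, 102, 124, 150, 177, 198, 210, 217, 223, 226, 226, 225, 224, 224]
[218, 218, 217, 209, 194, 189, 194, 187, 164, 153, 175, 205, 218, 215, 194, 152, 112, 98, 96, 91, 87, 100, 124, 143, 152, 155, 157, 158, 157, 156, 156, 156, 156, 156, 157, 156, 155, 154, 155, 154]
[224, 224, 224, 220, 208, 197, 204, 207, 191, 168, 168, 193, 214, 219, 210, 174, 130, 105, 103, 100, 92, 92, 108, 129, 144, 153, 158, 161, 160, 158, 156, 155, 155, 156, 156, 157, 158, 157, 156, 156]
L [0.53225801 0.18262066 0.02562404]
R [0.53245586 0.27286857 0.02909557]
```

```bash
python3 - <<'E'
from h import *
c=r.get_calibration('wrist'); c2=dict(c); c2['eye']=np.array(c['eye'])+[-.0003,-.0986,.0008]
for n,k,u in(('im5 L',c,207.3),('im5 L?',c,212),('im5 R',c,301.3),('im2 L',c2,310.7),('im2 R',c2,400),('im2 R?',c2,403)): print(n,[atz(k,u,137,z)[1].round(4) for z in(.025,.028,.031)])
E
```

```text
im5 L [np.float64(0.1811), np.float64(0.1816), np.float64(0.182)]
im5 L? [np.float64(0.1857), np.float64(0.1861), np.float64(0.1866)]
im5 R [np.float64(0.2733), np.float64(0.2729), np.float64(0.2725)]
im2 L [np.float64(0.1841), np.float64(0.1836), np.float64(0.1831)]
im2 R [np.float64(0.2719), np.float64(0.2705), np.float64(0.2691)]
im2 R? [np.float64(0.2748), np.float64(0.2734), np.float64(0.272)]
```

The rack middle is about (0.587, 0.2288) with its top near z=0.03, and the basket is already over it. Lowering.

>>> play_rows:
  translation:
    - [0,-0.0005,0.02]
    - [0,0,0.03]
    - [0,0,0.025]
    - [0,0,0.012]
    - [0,0,0.005]
    - [0,0,0.003]
    - [0,0,0]
    - [0,0,0]
  delta_rot:
    - [0,0,0]
    - [0,0,0]
    - [0,0,0]
    - [0,0,0]
    - [0,0,0]
    - [0,0,0]
    - [0,0,0]
    - [0,0,0]
  grip: [-1,-1,-1,-1,-1,-1,-1,-1]

```text
clock: 36.3
tool_pos: [0.588, 0.2288, 0.1546]
eef_rot: [0.003, 1.0, 0.0, 0.001]
contact_force: [0.2, 0.0, -2.1]
opening: 0.097
finger_force: 29.6
```

>>> play_rows:
  translation:
    - [0,0,0.0015]
    - [0,0,0]
    - [0,0,0.001]
    - [0,0,0]
  delta_rot:
    - [0,0,0]
    - [0,0,0]
    - [0,0,0]
    - [0,0,0]
  grip: [-1,-1,-1,-1]

```text
clock: 36.8
tool_pos: [0.5876, 0.2286, 0.1513]
eef_rot: [0.003, 1.0, 0.0, -0.0]
contact_force: [-0.1, 0.1, -1.1]
opening: 0.096
finger_force: 29.6
```

>>> play_rows:
  translation:
    - [0.001,0,0.001]
    - [0,0,0]
    - [0,0,0.0005]
    - [0,0,0]
  delta_rot:
    - [0,0,0]
    - [0,0,0]
    - [0,0,0]
    - [0,0,0]
  grip: [-1,-1,-1,-1]

```text
clock: 37.3
tool_pos: [0.5866, 0.229, 0.1503]
eef_rot: [0.003, 1.0, 0.0, 0.0]
contact_force: [-0.7, 0.1, 3.2]
opening: 0.094
finger_force: 29.1
```

Contact came at the expected height. Releasing and backing off.

>>> play_rows:
  translation:
    - [0,0,0]
    - [0,0,0]
    - [0,0,0]
    - [0,0,-0.02]
    - [0,0,-0.04]
    - [0,0,-0.05]
    - [0,0,-0.03]
    - [0.02,0.03,0]
    - [0.02,0.045,0]
    - [0.02,0.045,0]
    - [0.02,0.045,0]
    - [0.02,0.045,0]
    - [0.02,0.04,0]
    - [0.02,0.03,0]
    - [0,0,0]
    - [0,0,0]
  delta_rot:
    - [0,0,0]
    - [0,0,0]
    - [0,0,0]
    - [0,0,0]
    - [0,0,0]
    - [0,0,0]
    - [0,0,0]
    - [0,0,0]
    - [0,0,0]
    - [0,0,0]
    - [0,0,0]
    - [0,0,0]
    - [0,0,0]
    - [0,0,0]
    - [0,0,0]
    - [0,0,0]
  grip: [-0.2,-0.2,-0.2,-0.2,-0.2,-0.2,-0.2,-0.2,-0.2,-0.2,-0.2,-0.2,-0.2,-0.2,-0.2,-0.2]

```text
clock: 39.3
tool_pos: [0.4491, 0.5085, 0.2907]
eef_rot: [0.003, 1.0, -0.0, 0.001]
contact_force: [0.1, 0.4, 0.4]
opening: 0.394
finger_force: 0.0
```

```bash
python3 - <<'E'
from h import *
C={c:snap(c) for c in('scene','top')}
for n,col,p,rad,h in (('green','green',[.587,.1325,.095],.026,.02),('red','red',[.587,.0445,.095],.026,.02),('blue','blue',[.587,-.0435,.095],.026,.02),('amber','black',[.662,.0446,.095],.014,.022),('yellow','yellow',[.387,.26,.058],.026,.015)):
  obs=[]
  for c,(im,k) in C.items():
    b=blob(colmask(im,col),proj(k,p),15); obs.append((k,b[0])) if b else print('none',c)
  if len(obs)==2: print(n,fitcyl(obs,p,rad,h)[0].round(4))
for c in C: print(c,[(np.round(d['point'],3),round(d['confidence'],2)) for t in('slide_basket','timer') for d in r.look_for(c,t)])
a=cv2.resize(C['scene'][0][60:360,100:400],(400,400),interpolation=cv2.INTER_CUBIC);b=cv2.resize(C['top'][0][120:220,140:340],(400,200),interpolation=cv2.INTER_CUBIC)
o=np.zeros((400,800,3),np.uint8);o[:,:400]=a;o[:200,400:]=b;cv2.imwrite('pics/end.png',o)
E
```

```text
green [0.5862 0.1324 0.094 ]
red [0.5853 0.0445 0.093 ]
blue [ 0.586  -0.0435  0.094 ]
amber [0.6619 0.0452 0.0887]
yellow [0.387  0.2599 0.0584]
scene [(array([0.595, 0.234, 0.062]), 0.87), (array([0.498, 0.411, 0.017]), 0.7)]
top [(array([0.586, 0.227, 0.064]), 0.76), (array([0.489, 0.408, 0.018]), 0.63)]
```

View pics/end.png

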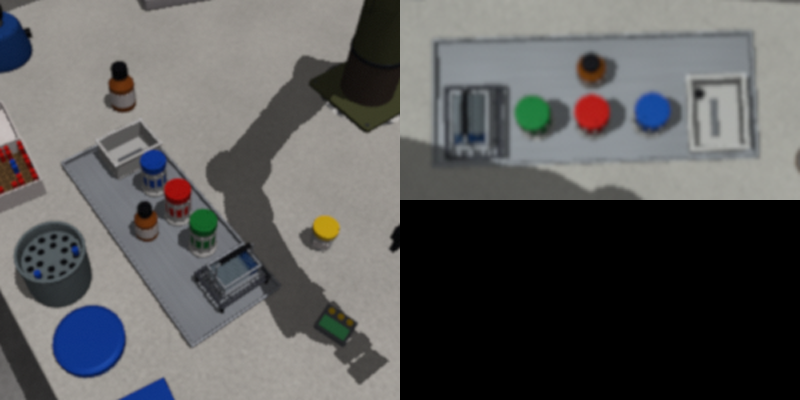

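All jars stand in line at an 88 mm pitch. The amber bottle is behind red, the basket sits square on the rack, and the pot and timer are unmoved. Handing in.

```bash
python3 -c "
from plant import r
print(r.finish_job())"
```

```text
the job is handed in; nothing more can be done
None
```

The staining line is set out as asked and handed in at about 39 s of the 128 s allowed; `finish_job` gave no verdict, but final camera measurements showed everything upright and in place, with the timer and specimen pot unmoved.

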